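Close a filter holder's lid crisscross

TASK

Clamp down the lid of the stainless pressure filter holder with its four black T-knobs, tightening clockwise and crisscross (a knob, then the one diagonally opposite, then the other two) in two passes: in the first turn each knob by feel only until it is snug, in the second turn each on, in the same manner, until it is firm. A knob is snug when its torque has risen about 0.07 N m above what it takes to turn it free, and firm at about 0.2 N m above. Do not over-tighten any knob, let go at the end, and leave the vials and the stamp beside the holder where they stand.

Things in the scene. Friction and masses are not known exactly. Their poses are not given: they have to be found in the camera images.
- knob_A_grip (a point): Centre of black T-knob A: an upright flat-sided bar, 44 mm long (this point's x), 14 mm thick (y), 36 mm tall (18 mm either way from here), on the vertical turning axis; at the base's +x side, 85 mm from its axis, 109 mm above the worktop, opposite knob C. Clockwise from above tightens; it sinks 4 mm per radian and stays where left.
- screw_A: Steel collar (22 mm wide, 7 mm high) under knob A; origin on the knob's axis, 31 mm below its centre. It carries the clamp dog whose nose bears on the lid's rim; it sinks with the knob but does not turn. Any knob drags with a steady 0.3 to 0.4 N m until its nose touches the lid; then the torque held in the hand rises by about 0.0045 N m per N of clamping.
- knob_B_grip (a point): Centre of black T-knob B: an upright flat-sided bar, 44 mm long (this point's x), 14 mm thick (y), 36 mm tall (18 mm either way from here), on the vertical turning axis; at the base's +y side, 85 mm from its axis, 109 mm above the worktop, opposite knob D. Clockwise from above tightens; it sinks 4 mm per radian and stays where left.
- screw_B: Steel collar (22 mm wide, 7 mm high) under knob B; origin on the knob's axis, 31 mm below its centre. It carries the clamp dog whose nose bears on the lid's rim; it sinks with the knob but does not turn. How far any knob turns before it touches cannot be seen (0.1 to 0.8 rad, worn washers). After that it clamps by about 75 N per rad, softer at first.
- knob_C_grip (a point): Centre of black T-knob C: an upright flat-sided bar, 44 mm long (this point's x), 14 mm thick (y), 36 mm tall (18 mm either way from here), on the vertical turning axis; at the base's -x side, 85 mm from its axis, 109 mm above the worktop, opposite knob A. Clockwise from above tightens; it sinks 4 mm per radian and stays where left.
- screw_C: Steel collar (22 mm wide, 7 mm high) under knob C; origin on the knob's axis, 31 mm below its centre. It carries the clamp dog whose nose bears on the lid's rim; it sinks with the knob but does not turn. Any knob is snug when its torque is 0.07 N m above its free drag (15 N of clamping; 6 to 26 N is in order), 0.2 to 0.3 rad past the touch.
- knob_D_grip (a point): Centre of black T-knob D: an upright flat-sided bar, 44 mm long (this point's x), 14 mm thick (y), 36 mm tall (18 mm either way from here), on the vertical turning axis; at the base's -y side, 85 mm from its axis, 109 mm above the worktop, opposite knob B. Clockwise from above tightens; it sinks 4 mm per radian and stays where left.
- screw_D: Steel collar (22 mm wide, 7 mm high) under knob D; origin on the knob's axis, 31 mm below its centre. It carries the clamp dog whose nose bears on the lid's rim; it sinks with the knob but does not turn. Any knob is firm 0.21 N m above its free drag (47 N; 32 to 62 N is in order), about 0.45 rad past snug; 75 N crushes the gasket. Tightening a knob slackens its neighbours by a few N (up to 8).
- base: The round stainless base of the filter holder, 172 mm across (198 mm over the lugs), fixed; origin at the centre of its underside on the worktop, z up; yaw varies; flange 45 mm high. The knobs are bonded to their stems with rubber: gripped, a knob first winds up 0.25 rad per N m (about 0.1 rad at free drag, 0.13 when firm) before the screw follows, and springs back by that when let go.
- lid: The loose round stainless lid, 150 mm across, its flange 14 mm thick, with a central inlet stub to 50 mm above its underside; origin at the centre of its underside, which lies on the gasket 47 mm above the worktop.
- vial_mid (a point): Half-way up a small loose stoppered vial, 29 mm across and 55 mm tall, standing beside the holder. Bystander.
- vial2_mid (a point): Half-way up a second such vial, 29 mm across and 55 mm tall, beside the holder. Bystander.
- stamp_mid (a point): Half-way up a hand date stamp, 25 x 36 mm and 70 mm tall, standing loose on its foot on the other side of the holder. Bystander.
Not all that is in view belongs to the job. What is shaped like the lid but green is not meant.

How it is judged:
By the outcome, as a careful person would: the job done as asked, in the order asked, and still so for the second after the job is handed in, with the robot touching nothing.
It also fails if it takes over 72 s, if anything falls off the work surface, if the arm or the gripper's body presses on something with over 40 N, if the wrist force passes 120 N, or if a joint passes its speed limit or range.

ROBOT

A 6-joint arm with a two-finger parallel gripper is mounted at the origin on a cart in front of the work surface, level with it; the furniture and walls round the work are solid. World frame = base frame: x ahead of the robot, y to its left, z up, the work surface at z = 0. Lengths are in mm, angles in rad, forces in N, time in s.
With the tool pointing down it reaches from about 350 to 875 mm from the base axis. Payload 4.2 kg.
Tool frame: the origin (TCP) lies midway between the tips of the shut fingers; the grasp point (between the pads) lies 19 mm behind it (tcp_to_grasp is the distance from the TCP to the grasp point, in mm); z points along the fingers, y is the line along which they close (so a half turn about z gives the same grasp; the last joint's range is limited). The gripper opens to 85 mm and grips with 20 to 120 N. Pads are 22 mm wide; open, the fingers measure 114 mm over their backs; the gripper's body (76 mm by 85 mm) begins 54 mm behind the grasp point. The pads swing forward as they close: fully open they stand 13 mm farther back than shut.
Start: joints at [1.576, 0.385, 0.008, 0, -1.194, -0.259], TCP at [156.896, 604.965, 231.312] pointing down, gripper open.
Joint ranges: [-3.14, 3.14], [-1.21, 2.06], [-1.07, 1.41], [-3.16, 2.05], [-2.99, -0.16], [-3.1, 3.1]. Speed limits (rad/s): [2.79, 2.79, 3.14, 3.14, 3.14, 3.14].

INTERFACE

Orientations are given as a unit quaternion [x, y, z, w].
In Python, from bench import read_state, get_image, job_done, tcp_to_grasp gives the robot as it stands.
- The arm moves only by the tool jog_arm, never from a script. Its argument "plan" is a list of rows, each a list of 3 entries, a list of its own where there are three numbers: the finger opening in mm, from 0 to 85.4, then the shift along the tool's x, y, z as a fraction of full scale, then the turn, a rotation vector about the tool's x, y, z as a fraction of full scale. A call has 1 to 10 rows; each row is the pose to reach, as a shift and turn from the pose commanded when the call began, along the tool's axes at that moment; what a row does not reach only later rows make up. Full scale, the value 1, is 0.1 m for a shift and 60 degrees for a turn. A row lasts 1/8 s, in which the tool goes at most 62.5 mm and 10.7 degrees, less where a joint would pass 70% of its speed; a pose out of reach is approached as far as the arm can. A call with a number of a shift or a turn outside -1 to 1 is refused whole. A call with a gripper value outside its range is refused whole. The fingers move at their own pace and stop on an object; the grip force is fixed at half the most. Time passes only in rows, so rows that repeat a pose let the fingers close. It gives the time, the measured TCP pose, the force, the opening and the grip force at its end, in the units of the state.
- read_state(): the state, without advancing time (a new reading comes with each control period).
- get_image(name): name is "side" or "top"; returns a dict with "img" (400x640x3 uint8, red, green, blue), "range_z" (400x640 float32, mm along the optical axis (not along the pixel's ray), 0 where there is no reading), "intrinsics" (3x3 intrinsics, pixels), "distortion" ([k1, k2, p1, p2, k3] as OpenCV has them; the pictures are not rectified), "extrinsics" (4x4, takes a point from camera to world coordinates). Camera axes: x right, y down, z forward; pixel columns grow to the right and rows downward; lengths in mm; the calibration is good to about 2 mm. A picture is of the moment at which its call begins.
- job_done(): hands the job in; it is judged then, once.
The state is a dict: "clock": time; "joints": joint angles; "joint_vel": joint speeds; "joint_efforts": joint torques, N m; "position": TCP position; "ee_rot": TCP orientation; "contact_force": force on the tool from outside, world axes, zero at the start; "wrist_torque": the same for the moment, N m; "gripper_width": finger opening in mm; "grasp_force": force on a finger pad.
Only numpy, scipy, OpenCV 4.12 (cv2) and the standard library are available. Lean on these libraries where they do the work, as an engineer would, in place of code of your own. Each camera call takes 0.05 s, during which the arm holds its last target. There are 200 camera calls.

## Working session

There is one attempt and no reset: what is moved stays moved. The work goes in short steps, Python scripts to look and compute and a tool call to move; the robot and the scene stay as the last step left them, time stands still between calls to the robot, and variables do not carry over. Pictures are saved under pics/ and viewed, at most 10 in all, crops included, and the job is handed in when it is done.

Besides the shell and the picture viewer there is one more tool, called after ">>>" as name(argument=value, ...) on one line, values as JSON. jog_arm: Moves the arm, as the interface text tells. Its arguments: {"type":"object","properties":{"plan":{"type":"array"}},"required":["plan"]}

```bash
ls; mkdir -p pics; cat > h.py <<'E'
import numpy as np, cv2
from bench import read_state, get_image, job_done, tcp_to_grasp
def cloud(d):
    K,D,T=map(np.array,(d["intrinsics"],d["distortion"],d["extrinsics"]))
    h,w=d["range_z"].shape
    u,v=np.meshgrid(np.arange(w),np.arange(h))
    n=cv2.undistortPoints(np.stack([u.ravel(),v.ravel()],1).astype(float)[:,None],K,D)[:,0]
    z=d["range_z"].ravel().astype(float)
    P=np.c_[n*z[:,None],z]@T[:3,:3].T+T[:3,3]
    P[z==0]=np.nan
    return P.reshape(h,w,3)
def onplane(d,px,zp):
    K,D,T=map(np.array,(d["intrinsics"],d["distortion"],d["extrinsics"]))
    n=cv2.undistortPoints(np.array(px,float).reshape(-1,1,2),K,D)[:,0]
    r=np.c_[n,np.ones(len(n))]@T[:3,:3].T
    return T[:3,3]+r*((zp-T[2,3])/r[:,2])[:,None]
E
python3 - <<'E'
from h import *
s=read_state(); print(s, tcp_to_grasp)
for n in("top","side"):
    d=get_image(n); cv2.imwrite(f"pics/{n}0.png",d["img"][...,::-1]); np.save(f"pics/{n}0.npy",d["range_z"]); print(n,d["extrinsics"])
E
```

```text
pics
{'clock': 0.0, 'joints': array([ 1.57557026e+00,  3.85565126e-01,  6.60513810e-03, -4.99476512e-04,
       -1.19401903e+00, -2.58579961e-01]), 'joint_vel': array([ 0.00024509,  0.00179487, -0.00053479, -0.00078628, -0.00203394,
        0.00062103]), 'joint_efforts': array([ 7.51631560e-04, -3.92286408e+01,  1.88400131e+01,  4.18606639e+00,
       -4.56734007e-03, -6.77950922e-06]), 'position': array([156.77815588, 604.39846929, 230.20826015]), 'ee_rot': array([ 9.91946330e-01, -1.26653991e-01, -8.68204315e-05,  1.11237443e-03]), 'contact_force': array([ 0.1772554 , -0.14722843, -0.39755454]), 'wrist_torque': array([ 0.03305545,  0.00533271, -0.06310831]), 'grasp_force': 0.0, 'gripper_width': 85.37540091079438} 18.700000000000003
top [[ 1.08761931e-03 -9.91368336e-01  1.31101641e-01  3.88657600e+02]
 [-9.99981677e-01 -2.97504127e-04  6.04617307e-03  7.38131581e+01]
 [-5.95498126e-03 -1.31105814e-01 -9.91350495e-01  1.03468310e+03]
 [ 0.00000000e+00  0.00000000e+00  0.00000000e+00  1.00000000e+00]]
side [[ 8.95853138e-01 -2.82041668e-01  3.43365188e-01  2.29918527e+02]
 [-4.44170193e-01 -5.46396143e-01  7.10045136e-01 -5.14431346e+02]
 [-1.26488997e-02 -7.88608745e-01 -6.14765201e-01  6.26681337e+02]
 [ 0.00000000e+00  0.00000000e+00  0.00000000e+00  1.00000000e+00]]
```

View pics/top0.png

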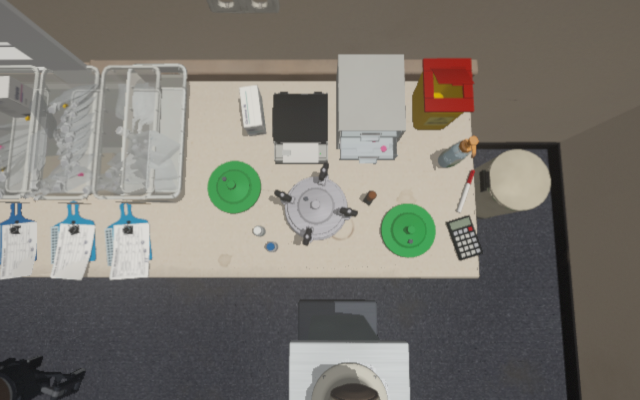

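View pics/side0.png

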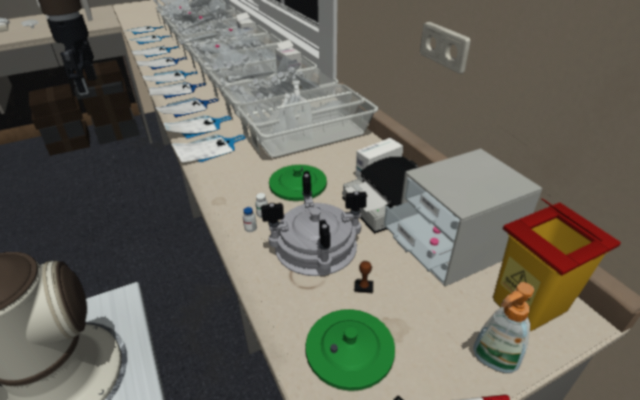

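The top view shows the silver holder at about (316,208), with knobs near (323,172), (283,196), (307,236) and (348,212). The vials are at (258,231) and (270,246), and the stamp is at (370,198). The green lids at (234,187) and (408,231) are lookalikes and not part of the job.

```bash
python3 - <<'E'
from h import *
d=get_image("top"); P=cloud(d); img=d["img"]
g=img.astype(int).max(2)
cv2.imwrite("pics/crop1.png",cv2.resize(img[150:260,235:395,::-1],None,fx=5,fy=5,interpolation=cv2.INTER_CUBIC))
z=P[...,2]
m=((g<60)&(z>80)&(z<150)).astype(np.uint8); m[:150]=0;m[265:]=0;m[:,:240]=0;m[:,400:]=0
n,l,st,c=cv2.connectedComponentsWithStats(m)
for i in range(1,n):
    if st[i,4]<8: continue
    q=P[l==i]; zt=np.nanpercentile(q[:,2],80)
    t=q[q[:,2]>112]
    r=cv2.minAreaRect(t[:,:2].astype(np.float32)) if len(t)>4 else None
    print(c[i].round(1),st[i,4],"zmax",np.nanmax(q[:,2]).round(1),"n",len(t),"rect",r)
# lid / base
for name,px in (("lidstub",(316,205)),("stamp",(370,198)),("v1",(258,231)),("v2",(270,246))):
    print(name,P[px[1]-1:px[1]+2,px[0]-1:px[0]+2].reshape(-1,3).mean(0).round(1))
K=d["intrinsics"];print(K)
E
```

```text
lidstub [507.5  86.   95.8]
stamp [532.5 -58.1  47.3]
v1 [443.5 239.3  54.6]
v2 [404.3 206.9  54.9]
[[371.85650589   0.         318.55261263]
 [  0.         371.85650589 202.91105893]
 [  0.           0.           1.        ]]
```

View pics/crop1.png

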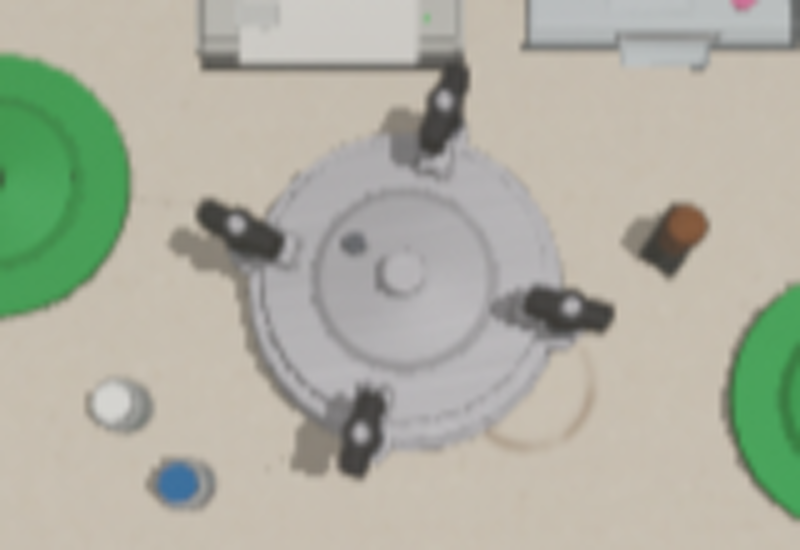

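The crop shows the four black T-bars, each lying roughly along the holder's radius and each with a light cap on its axis. The caps are at top-image pixels of about (324,170), (282,194), (307,236) and (349,211). Next I measure centres and yaws by depth.

```bash
cat > meas.py <<'E'
from h import *
def knobs(d):
    P=cloud(d); z=P[...,2]
    m=((z>105)&(z<150)).astype(np.uint8)
    m[:155]=0;m[255:]=0;m[:,:265]=0;m[:,365:]=0
    n,l,st,c=cv2.connectedComponentsWithStats(m)
    out=[]
    for i in range(1,n):
        if st[i,4]<15: continue
        q=P[l==i]; zt=np.median(q[:,2])
        t=q[(q[:,2]>115)][:,:2]
        r=cv2.minAreaRect(t.astype(np.float32)); e,v=np.linalg.eigh(np.cov(t.T)); a=np.degrees(np.arctan2(v[1,1],v[0,1]))%180
        # dark+light bar pixel centroid cast on z=127
        out.append((c[i],st[i,4],zt,np.array(r[0]),r[1],a))
    return out
if __name__=="__main__":
    d=get_image("top"); o=knobs(d)
    for k in o: print(k[0].round(1),k[1],"z",round(k[2],1),"ctr",k[3].round(1),np.round(k[4],1),"yaw",round(k[5],1),"on127",onplane(d,k[0],127)[0].round(1))
    c=np.mean([k[3] for k in o],0); print("centre",c)
    for k in o: v=k[3]-c; print("r",np.linalg.norm(v).round(1),"ang",np.degrees(np.arctan2(v[1],v[0])).round(1))
    print("caps",onplane(d,[(324,170),(282.4,194.4),(307.4,236.4),(349,211.2)],127).round(1))
E
python3 meas.py
python3 - <<'E'
from h import *
d=get_image("side"); P=cloud(d); z=P[...,2]
c=np.array([505,88])
r=np.linalg.norm(P[...,:2]-c,axis=2)
m=((z>105)&(z<135)&(r<125)&(r>50)).astype(np.uint8)
n,l,st,ce=cv2.connectedComponentsWithStats(m)
for i in range(1,n):
    if st[i,4]<15: continue
    q=P[l==i]; print(ce[i].round(1),st[i,4],"zmax",q[:,2].max().round(1),"med",np.median(q,0).round(1))
E
```

```text
[323.3 170.4] 115 z 125.8 ctr [592.7  67.4] [18.1 42.7] yaw 160.0 on127 [590.5  67.5 127. ]
[282.3 194.5] 117 z 125.5 ctr [530.8 170.2] [43.  18.1] yaw 64.6 on127 [529.6 169.1 127. ]
[348.4 210.9] 116 z 126.4 ctr [490.    5.6] [42.9 17.7] yaw 75.3 on127 [489.    6.1 127. ]
[306.8 235.7] 113 z 126.6 ctr [428.4 108.5] [17.8 42.6] yaw 164.6 on127 [428.1 107.9 127. ]
centre [510.51199341  87.93368435]
r 84.8 ang -14.0
r 84.7 ang 76.1
r 84.8 ang -104.0
r 84.6 ang 165.9
caps [[591.4  65.9 127. ]
 [529.9 168.7 127. ]
 [426.5 106.4 127. ]
 [488.2   4.6 127. ]]
[306.2 179.8] 143 zmax 129.6 med [525.9 160.9 124.8]
[355.8 197.2] 275 zmax 129.9 med [589.8  63.  120.6]
[272.  209.3] 289 zmax 130.1 med [426.4 102.5 120.8]
[324.5 231.1] 223 zmax 129.2 med [486.8  -3.7 125.4]
```

```bash
python3 - <<'E'
from h import *
d=get_image("top"); P=cloud(d)
for n,c in dict(N=(592,66.5),W=(530,169.5),S=(427,107.6),E=(489,4.5)).items():
    r=np.hypot(P[...,0]-c[0],P[...,1]-c[1])
    for lo,hi in((28,50),(50,70),(70,100),(100,140)):
        q=P[(r>lo)&(r<hi)]; k=np.nanargmax(q[:,2]); print(n,lo,hi,q[k].round(0),end=" ")
    print()
# path heights
a=np.array([157,605.]);b=np.array([530,170.])
for t in np.linspace(0,1,8):
    c=a+t*(b-a); r=np.hypot(P[...,0]-c[0],P[...,1]-c[1]); q=P[r<90]; print(c.round(0),np.nanmax(q[:,2]).round(0) if len(q) else None)
E=[];T=[]
for i in range(8):
    get_image("top"); s=read_state(); T.append(s["wrist_torque"]);E.append(s["joint_efforts"][5])
print(s["clock"],np.mean(T,0),np.std(T,0),np.array(E))
E
```

```text
N 28 50 [548.  79.  71.] N 50 70 [637.  20. 109.] N 70 100 [681.  30. 174.] N 100 140 [700. -15. 176.] 
W 28 50 [524. 120.  72.] W 50 70 [533. 115.  79.] W 70 100 [515.  89.  99.] W 100 140 [427. 107. 132.] 
S 28 50 [474.  91.  72.] S 50 70 [492.  89.  73.] S 70 100 [515.  89.  99.] S 100 140 [483.  -7. 131.] 
E 28 50 [492.  34.  72.] E 50 70 [510.  71.  75.] E 70 100 [515.  89.  99.] E 100 140 [427. 107. 132.] 
[157. 605.] 438.0
[210. 543.] 438.0
[264. 481.] 17.0
[317. 419.] 6.0
[370. 356.] 6.0
[423. 294.] 59.0
[477. 232.] 129.0
[530. 170.] 129.0
0.7 [ 0.00182914 -0.00405129  0.00086353] [0.03706183 0.03236368 0.0317812 ] [-4.15963797e-08 -1.96007605e-06  1.91815779e-06  1.46901968e-06
  9.71218412e-07  2.75964904e-07 -2.98758671e-07 -9.81135088e-06]
```

>>> jog_arm(plan=[[45,[0.6,0.4,0],[0,0,0]],[45,[1,0.65,0],[0,0,0]],[45,[1,0.65,0],[0,0,0]]])

```text
clock: 1.08
position: [239.3, 514.4, 231.9]
ee_rot: [0.992, -0.128, 0.0, -0.0]
contact_force: [-0.1, 0.2, -0.3]
gripper_width: 45.0
grasp_force: 0.0
```

```bash
python3 -c "
from h import *
s=read_state(); print(s['clock'],s['position'],s['ee_rot'],s['joints'],s['joint_vel'],s['gripper_width'])"
```

```text
1.075 [239.28326943 514.42785267 231.90222574] [ 9.91712021e-01 -1.28480610e-01  1.69231527e-05 -5.19517003e-06] [ 1.42095939e+00  2.86489911e-01 -1.35810217e-01  3.68589352e-05
 -1.14848510e+00 -1.07851646e-01] [ 0.0437675   0.02907377  0.04515723 -0.00111049  0.01628219 -0.01732504] 44.97520799364904
```

>>> jog_arm(plan=[[45,[0.47,0.33,0],[0,0,0]],[45,[0.93,0.66,0],[0,0,0]]])

```text
clock: 1.32
position: [311.2, 429.6, 231.4]
ee_rot: [0.992, -0.126, 0.0, -0.0]
contact_force: [1.1, 0.3, -0.2]
gripper_width: 44.8
grasp_force: 0.0
```

>>> jog_arm(plan=[[45,[0.47,0.33,0],[0,0,0]],[45,[0.93,0.66,0],[0,0,0]]])

```text
clock: 1.58
position: [385.1, 342.0, 231.6]
ee_rot: [0.992, -0.126, 0.0, -0.001]
contact_force: [-0.0, 0.8, -0.6]
gripper_width: 45.2
grasp_force: 0.0
```

>>> jog_arm(plan=[[45,[0.47,0.33,0],[0,0,0]],[45,[0.93,0.66,0],[0,0,0]]])

```text
clock: 1.82
position: [458.9, 254.7, 231.7]
ee_rot: [0.992, -0.126, 0.0, -0.0]
contact_force: [0.7, -0.1, 0.3]
gripper_width: 44.8
grasp_force: 0.0
```

>>> jog_arm(plan=[[45,[0.47,0.33,0.2],[0,0,-0.17]],[45,[0.92,0.65,0.4],[0,0,-0.34]],[45,[0.92,0.65,0.5],[0,0,-0.51]],[45,[0.92,0.65,0.6],[0,0,-0.68]],[45,[0.92,0.65,0.6],[0,0,-0.85]],[45,[0.92,0.65,0.6],[0,0,-1.0]],[45,[0.92,0.65,0.6],[0,0,-1.0]]])

```text
clock: 2.7
position: [530.7, 169.9, 171.3]
ee_rot: [0.923, 0.386, 0.0, -0.0]
contact_force: [-1.0, -0.2, 0.6]
gripper_width: 45.0
grasp_force: 0.0
```

```bash
cat > st.py <<'E'
from h import *
import sys
def st():
    s=read_state(); x,y,z,w=s["ee_rot"]; psi=np.degrees(2*np.arctan2(y,x)) # tool down
    print(s["clock"],"p",s["position"].round(2),"psi",round(psi,2),"q6",s["joints"][5].round(4),"v6",s["joint_vel"][5].round(4),"eff6",s["joint_efforts"][5].round(4),"F",s["contact_force"].round(1),"T",s["wrist_torque"].round(3),"w",round(s["gripper_width"],1),"g",round(s["grasp_force"],1))
    return s,psi
def goto(x,y,z,yaw):
    s,psi=st(); d=np.array([x,y])-s["position"][:2]; a=np.radians(psi)
    print("shift",np.round([(d@[np.cos(a),np.sin(a)])/100,(d@[np.sin(a),-np.cos(a)])/100,(s["position"][2]-z)/100],3),"turn",round((psi-yaw)/60,3))
if __name__=="__main__":
    goto(*map(float,sys.argv[1:5])) if len(sys.argv)>4 else st()
E
python3 st.py 530.1 169.5 150 64.6
```

```text
2.7 p [530.7  169.95 171.28] psi 45.39 q6 1.7622 v6 -0.04 eff6 0.2594 F [-1.  -0.2  0.6] T [0.028 0.024 0.015] w 45.0 g 0.0
shift [-0.007 -0.001  0.213] turn -0.32
```

>>> jog_arm(plan=[[45,[0,0,0.25],[0,0,-0.16]],[45,[0,0,0.45],[0,0,-0.32]],[45,[0,0,0.78],[0,0,-0.32]],[45,[0,0,0.78],[0,0,-0.32]],[45,[0,0,0.78],[0,0,-0.32]]])

```text
clock: 3.32
position: [531.3, 169.8, 94.4]
ee_rot: [0.845, 0.535, 0.001, 0.0]
contact_force: [-0.6, 0.8, -0.3]
gripper_width: 45.1
grasp_force: 0.0
```

```bash
python3 st.py; python3 -c "
from h import *
d=get_image('side'); cv2.imwrite('pics/side1.png',cv2.resize(d['img'][120:300,220:400,::-1],None,fx=3,fy=3))"; python3 st.py
```

```text
3.325 p [531.31 169.82  94.36] psi 64.64 q6 2.0981 v6 0.0058 eff6 -0.0087 F [-0.6  0.8 -0.3] T [ 0.014  0.026 -0.004] w 45.1 g 0.0
3.375 p [531.5  169.93  94.76] psi 64.64 q6 2.0984 v6 0.0022 eff6 -0.007 F [0.4 0.9 0.5] T [-0.041  0.023  0.002] w 45.2 g 0.0
```

View pics/side1.png

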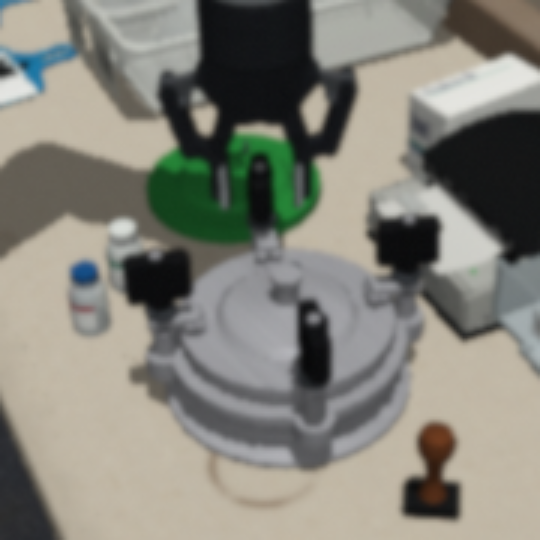

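The knob (crop (260,190)) stands midway between the open fingers, with the vials and stamp clear. Next I close on it.

>>> jog_arm(plan=[[5,[0,0,0],[0,0,0]],[5,[0,0,0],[0,0,0]],[5,[0,0,0],[0,0,0]],[5,[0,0,0],[0,0,0]],[5,[0,0,0],[0,0,0]]])

```text
clock: 4.0
position: [530.6, 169.7, 94.5]
ee_rot: [0.845, 0.535, 0.001, -0.0]
contact_force: [-3.2, 1.5, 5.8]
gripper_width: 12.9
grasp_force: 58.9
```

```bash
python3 st.py
```

```text
4.0 p [530.56 169.73  94.46] psi 64.68 q6 2.0994 v6 -0.0003 eff6 -0.0437 F [-3.2  1.5  5.8] T [0.618 1.028 0.051] w 12.9 g 58.9
```

>>> jog_arm(plan=[[5,[0,0,0],[0,0,0.07]],[5,[0,0,0.002],[0,0,0.13]],[5,[0,0,0.002],[0,0,0.13]],[5,[0,0,0.002],[0,0,0.13]]])

```text
clock: 4.5
position: [530.4, 169.8, 94.2]
ee_rot: [0.879, 0.477, 0.0, -0.0]
contact_force: [-4.0, 2.8, 6.8]
gripper_width: 13.5
grasp_force: 59.2
```

```bash
python3 st.py; python3 -c "
from h import *
get_image('top')"; python3 st.py
```

```text
4.5 p [530.44 169.78  94.22] psi 56.97 q6 1.9642 v6 -0.0002 eff6 -0.3357 F [-4.   2.8  6.8] T [0.661 1.172 0.256] w 13.5 g 59.2
4.55 p [530.47 169.76  94.26] psi 56.96 q6 1.9642 v6 0.0004 eff6 -0.3349 F [-4.7  2.3  6.6] T [0.698 1.202 0.371] w 13.0 g 59.2
```

>>> jog_arm(plan=[[5,[0,0,0.004],[0,0,0.1]],[5,[0,0,0.007],[0,0,0.18]],[5,[0,0,0.007],[0,0,0.18]],[5,[0,0,0.007],[0,0,0.18]]])

```text
clock: 5.05
position: [530.3, 169.9, 93.5]
ee_rot: [0.92, 0.392, 0.0, -0.0]
contact_force: [-4.9, 2.7, 7.5]
gripper_width: 13.3
grasp_force: 59.2
```

```bash
python3 st.py
```

```text
5.05 p [530.31 169.87  93.53] psi 46.16 q6 1.7757 v6 -0.0019 eff6 -0.3353 F [-4.9  2.7  7.5] T [0.811 1.295 0.28 ] w 13.3 g 59.2
```

>>> jog_arm(plan=[[5,[0,0,0.004],[0,0,0.12]],[5,[0,0,0.009],[0,0,0.22]],[5,[0,0,0.009],[0,0,0.22]],[5,[0,0,0.009],[0,0,0.22]]])

```text
clock: 5.55
position: [530.2, 170.0, 92.7]
ee_rot: [0.959, 0.284, 0.0, -0.0]
contact_force: [-4.6, 2.4, 6.6]
gripper_width: 13.1
grasp_force: 59.4
```

```bash
python3 st.py
```

```text
5.55 p [530.18 170.01  92.74] psi 32.97 q6 1.5454 v6 -0.0015 eff6 -0.3687 F [-4.6  2.4  6.6] T [0.996 1.553 0.364] w 13.1 g 59.4
```

>>> jog_arm(plan=[[5,[0,0,0.003],[0,0,0.07]],[5,[0,0,0.005],[0,0,0.13]],[5,[0,0,0.005],[0,0,0.13]],[5,[0,0,0.005],[0,0,0.13]]])

```text
clock: 6.05
position: [530.1, 170.1, 92.3]
ee_rot: [0.976, 0.218, 0.0, -0.0]
contact_force: [-5.9, 4.5, 7.1]
gripper_width: 13.2
grasp_force: 59.5
```

```bash
python3 st.py
```

```text
6.05 p [530.14 170.12  92.35] psi 25.19 q6 1.4094 v6 0.0003 eff6 -0.4094 F [-5.9  4.5  7.1] T [1.026 1.701 0.427] w 13.2 g 59.5
```

>>> jog_arm(plan=[[45,[0,0,0],[0,0,0]],[45,[0,0,0],[0,0,0]],[45,[0,0,0],[0,0,0]],[45,[0,0,-0.53],[0,0,0]],[45,[-0.27,0.33,-0.53],[0,0,0]],[45,[-0.54,0.66,-0.53],[0,0,0]]])

```text
clock: 6.8
position: [509.5, 85.9, 144.5]
ee_rot: [0.976, 0.217, 0.001, -0.0]
contact_force: [0.3, -0.8, -0.6]
gripper_width: 45.2
grasp_force: 0.0
```

>>> jog_arm(plan=[[45,[-0.27,0.33,0],[0,0,-0.17]],[45,[-0.54,0.66,0],[0,0,-0.34]],[45,[-0.54,0.66,0],[0,0,-0.51]],[45,[-0.54,0.66,0],[0,0,-0.68]],[45,[-0.54,0.66,0],[0,0,-0.83]],[45,[-0.54,0.66,0],[0,0,-0.83]],[45,[-0.54,0.66,0],[0,0,-0.83]]])

```text
clock: 7.68
position: [488.5, 3.8, 143.9]
ee_rot: [0.795, 0.607, -0.0, -0.0]
contact_force: [-0.7, -0.4, -0.5]
gripper_width: 45.4
grasp_force: 0.0
```

```bash
python3 st.py 489 4.7 93.5 75.3
```

```text
7.675 p [488.52   3.79 143.94] psi 74.72 q6 2.5339 v6 0.0082 eff6 -0.004 F [-0.7 -0.4 -0.5] T [ 0.046  0.011 -0.024] w 45.4 g 0.0
shift [0.01  0.002 0.504] turn -0.01
```

>>> jog_arm(plan=[[45,[0.01,0,0.5],[0,0,-0.01]],[45,[0.01,0,0.5],[0,0,-0.01]],[5,[0.01,0,0.5],[0,0,-0.01]],[5,[0.01,0,0.5],[0,0,-0.01]],[5,[0.01,0,0.5],[0,0,-0.01]],[5,[0.01,0,0.5],[0,0,-0.01]],[5,[0.01,0,0.5],[0,0,-0.01]]])

```text
clock: 8.55
position: [489.8, 5.2, 95.7]
ee_rot: [0.791, 0.612, 0.001, 0.001]
contact_force: [-2.2, 1.5, 6.7]
gripper_width: 13.6
grasp_force: 59.7
```

```bash
python3 st.py
```

```text
8.55 p [489.83   5.22  95.66] psi 75.49 q6 2.5447 v6 0.0004 eff6 -0.0138 F [-2.2  1.5  6.7] T [0.351 0.444 0.023] w 13.6 g 59.7
```

>>> jog_arm(plan=[[5,[0,0,0],[0,0,0.07]],[5,[0,0,0.002],[0,0,0.14]],[5,[0,0,0.002],[0,0,0.14]],[5,[0,0,0.002],[0,0,0.14]]])

```text
clock: 9.05
position: [489.8, 5.2, 95.4]
ee_rot: [0.833, 0.553, 0.001, 0.001]
contact_force: [-1.5, 0.8, 5.8]
gripper_width: 13.4
grasp_force: 60.0
```

```bash
python3 st.py
```

```text
9.05 p [489.76   5.19  95.42] psi 67.17 q6 2.3991 v6 -0.0002 eff6 -0.3285 F [-1.5  0.8  5.8] T [0.403 0.498 0.445] w 13.4 g 60.0
```

>>> jog_arm(plan=[[5,[0,0,0.004],[0,0,0.11]],[5,[0,0,0.008],[0,0,0.2]],[5,[0,0,0.008],[0,0,0.2]],[5,[0,0,0.008],[0,0,0.2]]])

```text
clock: 9.55
position: [489.6, 5.2, 94.6]
ee_rot: [0.886, 0.463, 0.001, 0.0]
contact_force: [-2.7, 1.9, 7.1]
gripper_width: 13.1
grasp_force: 59.9
```

```bash
python3 st.py
```

```text
9.55 p [489.64   5.2   94.56] psi 55.17 q6 2.1896 v6 -0.0009 eff6 -0.3218 F [-2.7  1.9  7.1] T [0.432 0.6   0.325] w 13.1 g 59.9
```

>>> jog_arm(plan=[[5,[0,0,0.004],[0,0,0.12]],[5,[0,0,0.009],[0,0,0.22]],[5,[0,0,0.009],[0,0,0.22]],[5,[0,0,0.009],[0,0,0.22]]])

```text
clock: 10.05
position: [489.6, 5.3, 93.7]
ee_rot: [0.934, 0.358, 0.001, 0.0]
contact_force: [-1.5, 2.3, 6.6]
gripper_width: 13.0
grasp_force: 60.0
```

```bash
python3 st.py
```

```text
10.05 p [489.59   5.27  93.66] psi 41.97 q6 1.9593 v6 0.0009 eff6 -0.318 F [-1.5  2.3  6.6] T [0.586 0.654 0.352] w 13.0 g 60.0
```

>>> jog_arm(plan=[[5,[0,0,0.004],[0,0,0.12]],[5,[0,0,0.009],[0,0,0.22]],[5,[0,0,0.009],[0,0,0.22]],[5,[0,0,0.009],[0,0,0.22]]])

```text
clock: 10.55
position: [489.5, 5.3, 92.8]
ee_rot: [0.969, 0.248, 0.001, 0.0]
contact_force: [-3.0, 1.4, 7.2]
gripper_width: 13.3
grasp_force: 60.1
```

```bash
python3 st.py
```

```text
10.55 p [489.49   5.3   92.81] psi 28.77 q6 1.7289 v6 0.0003 eff6 -0.339 F [-3.   1.4  7.2] T [0.63  0.799 0.306] w 13.3 g 60.1
```

>>> jog_arm(plan=[[5,[0,0,0.003],[0,0,0.09]],[5,[0,0,0.007],[0,0,0.16]],[5,[0,0,0.007],[0,0,0.16]],[5,[0,0,0.007],[0,0,0.16]]])

```text
clock: 11.05
position: [489.5, 5.3, 92.3]
ee_rot: [0.986, 0.167, 0.001, -0.0]
contact_force: [-3.8, 1.6, 9.4]
gripper_width: 13.6
grasp_force: 60.3
```

```bash
python3 st.py
```

```text
11.05 p [489.47   5.33  92.27] psi 19.18 q6 1.5615 v6 -0.0007 eff6 -0.3766 F [-3.8  1.6  9.4] T [0.792 0.961 0.358] w 13.6 g 60.3
```

>>> jog_arm(plan=[[5,[0,0,0.002],[0,0,0.05]],[5,[0,0,0.002],[0,0,0.05]],[5,[0,0,0.002],[0,0,0.05]]])

```text
clock: 11.42
position: [489.4, 5.4, 92.1]
ee_rot: [0.99, 0.141, 0.001, -0.0]
contact_force: [-2.9, 1.6, 8.0]
gripper_width: 13.4
grasp_force: 60.3
```

```bash
python3 st.py
```

```text
11.425 p [489.44   5.36  92.09] psi 16.19 q6 1.5092 v6 0.0012 eff6 -0.3944 F [-2.9  1.6  8. ] T [0.791 0.994 0.398] w 13.4 g 60.3
```

>>> jog_arm(plan=[[45,[0,0,0],[0,0,0]],[45,[0,0,0],[0,0,0]],[45,[0,0,0],[0,0,0]],[45,[0,0,-0.53],[0,0,0]],[45,[0.58,-0.15,-0.53],[0,0,0]]])

```text
clock: 12.05
position: [541.3, 34.8, 148.9]
ee_rot: [0.99, 0.139, 0.005, -0.001]
contact_force: [1.3, 0.5, 0.5]
gripper_width: 44.7
grasp_force: 0.0
```

>>> jog_arm(plan=[[45,[0.58,-0.15,0],[0,0,0.17]],[45,[0.58,-0.15,0],[0,0,0.34]],[45,[0.58,-0.15,0],[0,0,0.51]],[45,[0.58,-0.15,0],[0,0,0.6]],[45,[0.58,-0.15,0],[0,0,0.6]],[45,[0.58,-0.15,0],[0,0,0.6]]])

```text
clock: 12.8
position: [591.9, 65.7, 143.1]
ee_rot: [0.985, -0.173, -0.0, 0.0]
contact_force: [0.2, -0.2, 0.2]
gripper_width: 44.9
grasp_force: 0.0
```

```bash
python3 st.py 592.3 67.3 94 -20; python3 -c "
from h import *
d=get_image('top'); cv2.imwrite('pics/top2.png',cv2.resize(d['img'][140:250,260:380,::-1],None,fx=4,fy=4))"
```

```text
12.8 p [591.88  65.67 143.13] psi -19.87 q6 0.8418 v6 -0.007 eff6 0.0022 F [ 0.2 -0.2  0.2] T [ 0.003 -0.02  -0.038] w 44.9 g 0.0
shift [-0.002 -0.017  0.491] turn 0.002
```

View pics/top2.png

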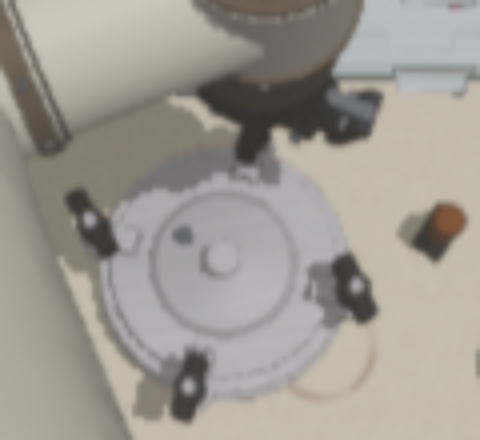

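The image shows the left knob at crop (90,220) and the right knob at (355,285), both turned. The gripper hovers over the top knob at (255,140), and the stamp at (440,230) is untouched.

>>> jog_arm(plan=[[45,[0,-0.015,0.49],[0,0,0]],[45,[0,-0.015,0.49],[0,0,0]],[5,[0,-0.015,0.49],[0,0,0]],[5,[0,-0.015,0.49],[0,0,0]],[5,[0,-0.015,0.49],[0,0,0]],[5,[0,-0.015,0.49],[0,0,0]],[5,[0,-0.015,0.49],[0,0,0]]])

```text
clock: 13.72
position: [593.8, 67.4, 96.3]
ee_rot: [0.985, -0.173, 0.002, -0.001]
contact_force: [-0.2, -0.2, 6.8]
gripper_width: 12.8
grasp_force: 60.7
```

```bash
python3 st.py
```

```text
13.725 p [593.77  67.44  96.25] psi -19.9 q6 0.8385 v6 0.0019 eff6 0.0211 F [-0.2 -0.2  6.8] T [ 0.011  0.114 -0.032] w 12.8 g 60.7
```

>>> jog_arm(plan=[[5,[0,0,0],[0,0,0.07]],[5,[0,0,0.002],[0,0,0.14]],[5,[0,0,0.002],[0,0,0.14]],[5,[0,0,0.002],[0,0,0.14]]])

```text
clock: 14.22
position: [593.7, 67.4, 96.0]
ee_rot: [0.97, -0.244, 0.002, -0.0]
contact_force: [-1.0, -0.4, 6.4]
gripper_width: 13.0
grasp_force: 60.9
```

```bash
python3 st.py
```

```text
14.225 p [593.71  67.36  96.05] psi -28.21 q6 0.6931 v6 -0.0001 eff6 -0.3295 F [-1.  -0.4  6.4] T [-0.192  0.133  0.313] w 13.0 g 60.9
```

>>> jog_arm(plan=[[5,[0,0,0.004],[0,0,0.11]],[5,[0,0,0.008],[0,0,0.2]],[5,[0,0,0.008],[0,0,0.2]],[5,[0,0,0.008],[0,0,0.2]]])

```text
clock: 14.72
position: [593.6, 67.2, 95.2]
ee_rot: [0.939, -0.344, 0.001, -0.0]
contact_force: [-0.0, -0.9, 5.6]
gripper_width: 13.1
grasp_force: 60.8
```

```bash
python3 st.py
```

```text
14.725 p [593.56  67.18  95.16] psi -40.21 q6 0.4837 v6 -0.0003 eff6 -0.3233 F [-0.  -0.9  5.6] T [-0.294  0.135  0.33 ] w 13.1 g 60.8
```

>>> jog_arm(plan=[[5,[0,0,0.004],[0,0,0.12]],[5,[0,0,0.009],[0,0,0.22]],[5,[0,0,0.009],[0,0,0.22]],[5,[0,0,0.009],[0,0,0.22]]])

```text
clock: 15.22
position: [593.4, 67.0, 94.2]
ee_rot: [0.893, -0.449, 0.001, -0.0]
contact_force: [-1.3, -0.7, 6.3]
gripper_width: 12.9
grasp_force: 60.8
```

```bash
python3 st.py
```

```text
15.225 p [593.4   67.03  94.24] psi -53.42 q6 0.2532 v6 0.0001 eff6 -0.3196 F [-1.3 -0.7  6.3] T [-0.404  0.174  0.297] w 12.9 g 60.8
```

>>> jog_arm(plan=[[5,[0,0,0.004],[0,0,0.12]],[5,[0,0,0.009],[0,0,0.22]],[5,[0,0,0.009],[0,0,0.22]],[5,[0,0,0.009],[0,0,0.22]]])

```text
clock: 15.72
position: [593.2, 66.9, 93.4]
ee_rot: [0.836, -0.549, 0.001, -0.0]
contact_force: [-0.6, -1.7, 7.2]
gripper_width: 13.2
grasp_force: 61.0
```

```bash
python3 st.py
```

```text
15.725 p [593.22  66.91  93.42] psi -66.61 q6 0.0229 v6 -0.0001 eff6 -0.3434 F [-0.6 -1.7  7.2] T [-0.439  0.315  0.33 ] w 13.2 g 61.0
```

>>> jog_arm(plan=[[5,[0,0,0.004],[0,0,0.1]],[5,[0,0,0.008],[0,0,0.19]],[5,[0,0,0.008],[0,0,0.19]],[5,[0,0,0.008],[0,0,0.19]]])

```text
clock: 16.23
position: [593.1, 66.8, 92.8]
ee_rot: [0.777, -0.629, 0.001, -0.0]
contact_force: [-1.9, -2.2, 7.8]
gripper_width: 13.1
grasp_force: 61.2
```

```bash
python3 st.py 427.3 107.9 94 -15.4
```

```text
16.225 p [593.1   66.82  92.79] psi -77.99 q6 -0.1759 v6 0.0001 eff6 -0.3886 F [-1.9 -2.2  7.8] T [-0.479  0.586  0.365] w 13.1 g 61.2
shift [-0.747  1.536 -0.012] turn -1.043
```

>>> jog_arm(plan=[[45,[0,0,0],[0,0,0]],[45,[0,0,0],[0,0,0]],[45,[0,0,0],[0,0,0]],[45,[0,0,-0.53],[0,0,0]],[45,[-0.2,0.4,-0.53],[0,0,0]],[45,[-0.38,0.77,-0.53],[0,0,0]]])

```text
clock: 16.98
position: [508.4, 88.8, 143.9]
ee_rot: [0.776, -0.631, -0.0, -0.0]
contact_force: [-0.6, -0.1, 0.4]
gripper_width: 45.1
grasp_force: 0.0
```

>>> jog_arm(plan=[[45,[-0.2,0.4,0],[0,0,-0.17]],[45,[-0.38,0.77,0],[0,0,-0.34]],[45,[-0.38,0.77,0],[0,0,-0.51]],[45,[-0.38,0.77,0],[0,0,-0.68]],[45,[-0.38,0.77,0],[0,0,-0.85]],[45,[-0.38,0.77,0],[0,0,-1]],[45,[-0.38,0.77,0],[0,0,-1]],[45,[-0.38,0.77,0],[0,0,-1]]])

```text
clock: 17.98
position: [426.1, 109.9, 143.6]
ee_rot: [0.987, -0.159, -0.0, 0.0]
contact_force: [-1.5, 0.1, 0.5]
gripper_width: 45.2
grasp_force: 0.0
```

```bash
python3 st.py 426.9 108.1 94 -15.4
```

```text
17.975 p [426.08 109.89 143.63] psi -18.27 q6 0.6279 v6 0.0099 eff6 -0.0039 F [-1.5  0.1  0.5] T [ 0.013  0.021 -0.002] w 45.2 g 0.0
shift [0.013 0.014 0.496] turn -0.048
```

>>> jog_arm(plan=[[45,[0.013,0.014,0.49],[0,0,-0.05]],[45,[0.013,0.014,0.49],[0,0,-0.05]],[5,[0.013,0.014,0.49],[0,0,-0.05]],[5,[0.013,0.014,0.49],[0,0,-0.05]],[5,[0.013,0.014,0.49],[0,0,-0.05]],[5,[0.013,0.014,0.49],[0,0,-0.05]],[5,[0.013,0.014,0.49],[0,0,-0.05]]])

```text
clock: 18.85
position: [428.0, 108.7, 96.2]
ee_rot: [0.991, -0.132, 0.001, -0.001]
contact_force: [-1.3, -0.7, 7.3]
gripper_width: 13.4
grasp_force: 60.5
```

```bash
python3 st.py
```

```text
18.85 p [428.   108.72  96.19] psi -15.12 q6 0.6868 v6 0.0004 eff6 0.0148 F [-1.3 -0.7  7.3] T [-0.132  0.183  0.031] w 13.4 g 60.5
```

>>> jog_arm(plan=[[5,[0,0,0],[0,0,0.07]],[5,[0,0,0.002],[0,0,0.14]],[5,[0,0,0.002],[0,0,0.14]],[5,[0,0,0.002],[0,0,0.14]]])

```text
clock: 19.35
position: [428.0, 108.7, 96.0]
ee_rot: [0.979, -0.203, 0.001, -0.001]
contact_force: [-0.7, -0.6, 6.3]
gripper_width: 12.9
grasp_force: 60.7
```

```bash
python3 st.py
```

```text
19.35 p [427.97 108.68  95.99] psi -23.42 q6 0.5413 v6 0.0004 eff6 -0.3277 F [-0.7 -0.6  6.3] T [-0.185  0.193  0.342] w 12.9 g 60.7
```

>>> jog_arm(plan=[[5,[0,0,0.004],[0,0,0.11]],[5,[0,0,0.008],[0,0,0.2]],[5,[0,0,0.008],[0,0,0.2]],[5,[0,0,0.008],[0,0,0.2]]])

```text
clock: 19.85
position: [428.0, 108.6, 95.2]
ee_rot: [0.953, -0.304, 0.001, -0.001]
contact_force: [-0.7, -0.3, 6.5]
gripper_width: 13.3
grasp_force: 60.6
```

```bash
python3 st.py
```

```text
19.85 p [427.98 108.63  95.17] psi -35.42 q6 0.3318 v6 0.0009 eff6 -0.3218 F [-0.7 -0.3  6.5] T [-0.206  0.178  0.304] w 13.3 g 60.6
```

>>> jog_arm(plan=[[5,[0,0,0.004],[0,0,0.12]],[5,[0,0,0.009],[0,0,0.22]],[5,[0,0,0.009],[0,0,0.22]],[5,[0,0,0.009],[0,0,0.22]]])

```text
clock: 20.35
position: [428.0, 108.6, 94.3]
ee_rot: [0.911, -0.412, 0.001, -0.001]
contact_force: [-0.2, -0.7, 6.0]
gripper_width: 13.2
grasp_force: 60.6
```

```bash
python3 st.py
```

```text
20.35 p [427.96 108.61  94.25] psi -48.62 q6 0.1014 v6 0.0015 eff6 -0.3184 F [-0.2 -0.7  6. ] T [-0.307  0.233  0.34 ] w 13.2 g 60.6
```

>>> jog_arm(plan=[[5,[0,0,0.004],[0,0,0.12]],[5,[0,0,0.009],[0,0,0.22]],[5,[0,0,0.009],[0,0,0.22]],[5,[0,0,0.009],[0,0,0.22]]])

```text
clock: 20.85
position: [427.9, 108.6, 93.4]
ee_rot: [0.858, -0.514, 0.001, -0.001]
contact_force: [-0.9, -0.4, 7.2]
gripper_width: 13.0
grasp_force: 60.7
```

```bash
python3 st.py
```

```text
20.85 p [427.92 108.58  93.38] psi -61.82 q6 -0.1289 v6 0.0006 eff6 -0.3308 F [-0.9 -0.4  7.2] T [-0.28   0.213  0.33 ] w 13.0 g 60.7
```

>>> jog_arm(plan=[[5,[0,0,0.005],[0,0,0.13]],[5,[0,0,0.01],[0,0,0.23]],[5,[0,0,0.01],[0,0,0.23]],[5,[0,0,0.01],[0,0,0.23]]])

```text
clock: 21.35
position: [427.8, 108.6, 92.6]
ee_rot: [0.79, -0.613, 0.001, -0.001]
contact_force: [-1.0, 0.1, 7.6]
gripper_width: 13.0
grasp_force: 61.1
```

```bash
python3 st.py 530.1 169.9 92.5 31
```

```text
21.35 p [427.84 108.55  92.58] psi -75.6 q6 -0.3696 v6 0.0011 eff6 -0.3774 F [-1.   0.1  7.6] T [-0.298  0.483  0.373] w 13.0 g 61.1
shift [-3.400e-01 -1.143e+00  1.000e-03] turn -1.777
```

>>> jog_arm(plan=[[5,[0,0,0.002],[0,0,0.04]],[5,[0,0,0.002],[0,0,0.04]],[5,[0,0,0.002],[0,0,0.04]]])

```text
clock: 21.72
position: [427.9, 108.5, 92.5]
ee_rot: [0.777, -0.629, 0.001, -0.001]
contact_force: [-1.8, -0.7, 9.5]
gripper_width: 13.1
grasp_force: 61.1
```

```bash
python3 st.py
```

```text
21.725 p [427.85 108.55  92.46] psi -77.99 q6 -0.4114 v6 0.0003 eff6 -0.4029 F [-1.8 -0.7  9.5] T [-0.233  0.546  0.461] w 13.1 g 61.1
```

>>> jog_arm(plan=[[45,[0,0,0],[0,0,0]],[45,[0,0,0],[0,0,0]],[45,[0,0,0],[0,0,0]],[45,[0,0,-0.53],[0,0,0]],[45,[-0.19,-0.56,-0.53],[0,0,0]]])

```text
clock: 22.35
position: [478.6, 138.5, 150.1]
ee_rot: [0.776, -0.63, 0.002, -0.006]
contact_force: [1.0, 1.2, 0.9]
gripper_width: 45.1
grasp_force: 0.0
```

>>> jog_arm(plan=[[45,[-0.19,-0.56,0],[0,0,-0.17]],[45,[-0.19,-0.56,0],[0,0,-0.34]],[45,[-0.19,-0.56,0],[0,0,-0.51]],[45,[-0.19,-0.56,0],[0,0,-0.68]],[45,[-0.19,-0.56,0],[0,0,-0.85]],[45,[-0.19,-0.56,0],[0,0,-1]]])

```text
clock: 23.1
position: [528.6, 168.3, 143.3]
ee_rot: [0.988, -0.155, -0.0, 0.0]
contact_force: [-0.4, 0.8, -0.0]
gripper_width: 44.9
grasp_force: 0.0
```

>>> jog_arm(plan=[[45,[0,0,0],[0,0,-0.17]],[45,[0,0,0],[0,0,-0.34]],[45,[0,0,0],[0,0,-0.51]],[45,[0,0,0],[0,0,-0.68]],[45,[0,0,0],[0,0,-0.82]],[45,[0,0,0],[0,0,-0.82]],[45,[0,0,0],[0,0,-0.82]]])

```text
clock: 23.98
position: [528.7, 168.4, 143.5]
ee_rot: [0.964, 0.267, -0.0, 0.0]
contact_force: [0.3, 0.0, 1.5]
gripper_width: 45.2
grasp_force: 0.0
```

```bash
python3 st.py 530.1 169.9 92.5 31; python3 - <<'E'
from meas import *
d=get_image("top"); cv2.imwrite('pics/top3.png',cv2.resize(d['img'][140:260,230:390,::-1],None,fx=4,fy=4))
for k in knobs(d): print(k[0].round(1),k[1],k[3].round(1),np.round(k[4],1),"yaw",round(k[5],1))
E
```

```text
23.975 p [528.67 168.38 143.53] psi 30.94 q6 1.5104 v6 0.0067 eff6 -0.0038 F [0.3 0.  1.5] T [ 0.006 -0.026 -0.008] w 45.2 g 0.0
shift [ 0.02  -0.006  0.51 ] turn -0.001
[323.4 170.5] 116 [592.3  67.2] [16.8 43.2] yaw 108.3
[285.8 200.7] 24 [515.6 160.8] [ 7.3 13.2] yaw 112.6
[348.3 210.9] 116 [490.4   6. ] [43.3 17.2] yaw 23.7
[306.8 235.9] 112 [428.  108.4] [16.5 42.7] yaw 109.6
```

View pics/top3.png

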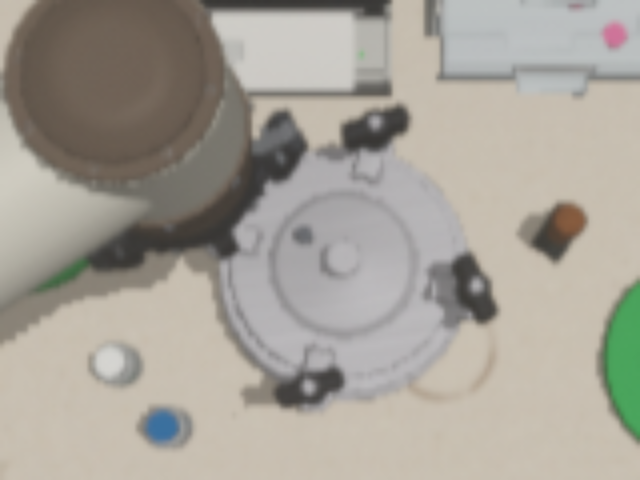

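All four knobs are turned and their bars stay on their axes at crop (375,125), (475,287) and (310,385), with the gripper over the fourth. The vials at (115,363) and (165,427) and the stamp at (560,230) are unmoved. This starts the second pass.

>>> jog_arm(plan=[[45,[0.02,0,0.52],[0,0,0]],[45,[0.02,0,0.52],[0,0,0]],[5,[0.02,0,0.52],[0,0,0]],[5,[0.02,0,0.52],[0,0,0]],[5,[0.02,0,0.52],[0,0,0]],[5,[0.02,0,0.52],[0,0,0]],[5,[0.02,0,0.52],[0,0,0]]])

```text
clock: 24.9
position: [531.4, 170.7, 93.7]
ee_rot: [0.963, 0.268, 0.002, -0.001]
contact_force: [-4.1, 4.6, 6.2]
gripper_width: 13.2
grasp_force: 60.4
```

```bash
python3 st.py
```

```text
24.9 p [531.36 170.72  93.72] psi 31.11 q6 1.5126 v6 0.0003 eff6 -0.0727 F [-4.1  4.6  6.2] T [1.268 1.011 0.115] w 13.2 g 60.4
```

>>> jog_arm(plan=[[5,[0,0,0.002],[0,0,0.13]],[5,[0,0,0.006],[0,0,0.25]],[5,[0,0,0.006],[0,0,0.25]],[5,[0,0,0.006],[0,0,0.25]]])

```text
clock: 25.4
position: [531.4, 170.6, 93.2]
ee_rot: [0.99, 0.141, 0.002, -0.001]
contact_force: [-4.0, 4.4, 6.5]
gripper_width: 12.9
grasp_force: 61.0
```

```bash
python3 st.py
```

```text
25.4 p [531.38 170.62  93.2 ] psi 16.21 q6 1.252 v6 -0.001 eff6 -0.4248 F [-4.   4.4  6.5] T [1.151 1.042 0.415] w 12.9 g 61.0
```

>>> jog_arm(plan=[[5,[0,0,0.006],[0,0,0.16]],[5,[0,0,0.012],[0,0,0.3]],[5,[0,0,0.012],[0,0,0.3]],[5,[0,0,0.012],[0,0,0.3]]])

```text
clock: 25.9
position: [531.4, 170.6, 92.3]
ee_rot: [1.0, -0.015, 0.002, -0.001]
contact_force: [-3.0, 4.0, 7.5]
gripper_width: 13.1
grasp_force: 61.4
```

```bash
python3 st.py
```

```text
25.9 p [531.37 170.56  92.28] psi -1.75 q6 0.9381 v6 -0.0004 eff6 -0.5014 F [-3.   4.   7.5] T [0.999 1.201 0.453] w 13.1 g 61.4
```

>>> jog_arm(plan=[[5,[0,0,0.004],[0,0,0.1]],[5,[0,0,0.008],[0,0,0.19]],[5,[0,0,0.008],[0,0,0.19]],[5,[0,0,0.008],[0,0,0.19]]])

```text
clock: 26.4
position: [531.3, 170.6, 91.7]
ee_rot: [0.993, -0.114, 0.002, -0.001]
contact_force: [-4.4, 4.4, 9.5]
gripper_width: 13.3
grasp_force: 61.7
```

```bash
python3 st.py 489.5 5.3 92.5 22.3
```

```text
26.4 p [531.34 170.56  91.71] psi -13.13 q6 0.7394 v6 0.0012 eff6 -0.5668 F [-4.4  4.4  9.5] T [0.9   1.373 0.625] w 13.3 g 61.7
shift [-0.032  1.704 -0.008] turn -0.59
```

>>> jog_arm(plan=[[45,[0,0,0],[0,0,0]],[45,[0,0,0],[0,0,0]],[45,[0,0,0],[0,0,0]],[45,[0,0,-0.54],[0,0,0]],[45,[-0.01,0.43,-0.54],[0,0,0]],[45,[-0.02,0.85,-0.54],[0,0,0]]])

```text
clock: 27.15
position: [508.7, 86.3, 143.5]
ee_rot: [0.993, -0.116, 0.0, -0.0]
contact_force: [-0.2, -0.8, -0.1]
gripper_width: 45.2
grasp_force: 0.0
```

>>> jog_arm(plan=[[45,[-0.01,0.43,0],[0,0,-0.17]],[45,[-0.02,0.84,0],[0,0,-0.34]],[45,[-0.02,0.84,0],[0,0,-0.51]],[45,[-0.02,0.84,0],[0,0,-0.59]],[45,[-0.02,0.84,0],[0,0,-0.59]],[45,[-0.02,0.84,0],[0,0,-0.59]]])

```text
clock: 27.9
position: [487.5, 5.8, 143.0]
ee_rot: [0.982, 0.191, -0.0, 0.0]
contact_force: [-1.0, -1.0, -0.1]
gripper_width: 45.1
grasp_force: 0.0
```

```bash
python3 st.py 489.2 4.8 92.5 22.3
```

```text
27.9 p [487.53   5.82 142.99] psi 21.98 q6 1.6085 v6 0.0053 eff6 -0.0024 F [-1.  -1.  -0.1] T [-0.003  0.021  0.085] w 45.1 g 0.0
shift [0.012 0.016 0.505] turn -0.005
```

>>> jog_arm(plan=[[45,[0.012,0.016,0.51],[0,0,0]],[45,[0.012,0.016,0.51],[0,0,0]],[5,[0.012,0.016,0.51],[0,0,0]],[5,[0.012,0.016,0.51],[0,0,0]],[5,[0.012,0.016,0.51],[0,0,0]],[5,[0.012,0.016,0.51],[0,0,0]],[5,[0.012,0.016,0.51],[0,0,0]]])

```text
clock: 28.78
position: [490.4, 5.6, 93.8]
ee_rot: [0.981, 0.192, 0.002, -0.0]
contact_force: [-2.7, 3.1, 5.6]
gripper_width: 13.0
grasp_force: 60.6
```

```bash
python3 st.py
```

```text
28.775 p [490.42   5.59  93.82] psi 22.1 q6 1.6131 v6 -0.0003 eff6 -0.0489 F [-2.7  3.1  5.6] T [ 1.105  0.669 -0.013] w 13.0 g 60.6
```

>>> jog_arm(plan=[[5,[0,0,0.002],[0,0,0.15]],[5,[0,0,0.008],[0,0,0.3]],[5,[0,0,0.014],[0,0,0.45]],[5,[0,0,0.014],[0,0,0.45]],[5,[0,0,0.014],[0,0,0.45]]])

```text
clock: 29.4
position: [490.3, 5.3, 92.6]
ee_rot: [0.999, -0.042, 0.002, -0.0]
contact_force: [-2.6, 3.5, 8.2]
gripper_width: 13.0
grasp_force: 61.6
```

```bash
python3 st.py
```

```text
29.4 p [490.34   5.28  92.64] psi -4.79 q6 1.1432 v6 0.0004 eff6 -0.4616 F [-2.6  3.5  8.2] T [0.87  0.77  0.425] w 13.0 g 61.6
```

>>> jog_arm(plan=[[5,[0,0,0.005],[0,0,0.13]],[5,[0,0,0.01],[0,0,0.25]],[5,[0,0,0.01],[0,0,0.25]],[5,[0,0,0.01],[0,0,0.25]]])

```text
clock: 29.9
position: [490.3, 5.1, 91.9]
ee_rot: [0.985, -0.172, 0.001, -0.0]
contact_force: [-2.6, 1.9, 10.1]
gripper_width: 12.9
grasp_force: 62.1
```

```bash
python3 st.py 593.2 67.1 92.5 -72.4
```

```text
29.9 p [490.29   5.1   91.88] psi -19.76 q6 0.8817 v6 0.001 eff6 -0.537 F [-2.6  1.9 10.1] T [0.672 0.914 0.543] w 12.9 g 62.1
shift [ 0.759 -0.931 -0.006] turn 0.877
```

>>> jog_arm(plan=[[45,[0,0,0],[0,0,0]],[45,[0,0,0],[0,0,0]],[45,[0,0,0],[0,0,0]],[45,[0,0,-0.54],[0,0,0]],[45,[0.38,-0.46,-0.54],[0,0,0.17]],[45,[0.77,-0.93,-0.54],[0,0,0.34]],[45,[0.77,-0.93,-0.54],[0,0,0.51]],[45,[0.77,-0.93,-0.54],[0,0,0.68]],[45,[0.77,-0.93,-0.54],[0,0,0.85]],[45,[0.77,-0.93,-0.54],[0,0,0.88]]])

```text
clock: 31.15
position: [593.2, 65.9, 143.2]
ee_rot: [0.805, -0.593, -0.0, 0.0]
contact_force: [0.1, 0.0, -0.3]
gripper_width: 44.9
grasp_force: 0.0
```

>>> jog_arm(plan=[[45,[0,0,0],[0,0,0]]])

```text
clock: 31.28
position: [593.3, 65.9, 143.5]
ee_rot: [0.806, -0.592, -0.0, 0.0]
contact_force: [-0.8, -0.8, 1.1]
gripper_width: 45.2
grasp_force: 0.0
```

```bash
python3 st.py 592.8 67.1 92.5 -72.4
```

```text
31.275 p [593.31  65.93 143.53] psi -72.63 q6 -0.0785 v6 0.0019 eff6 -0.0492 F [-0.8 -0.8  1.1] T [ 0.014 -0.031 -0.007] w 45.2 g 0.0
shift [-0.013  0.001  0.51 ] turn -0.004
```

>>> jog_arm(plan=[[45,[-0.012,0,0.51],[0,0,0]],[45,[-0.012,0,0.51],[0,0,0]],[5,[-0.012,0,0.51],[0,0,0]],[5,[-0.012,0,0.51],[0,0,0]],[5,[-0.012,0,0.51],[0,0,0]],[5,[-0.012,0,0.51],[0,0,0]],[5,[-0.012,0,0.51],[0,0,0]]])

```text
clock: 32.15
position: [593.4, 67.2, 94.8]
ee_rot: [0.805, -0.593, 0.001, -0.001]
contact_force: [-4.4, 0.6, 6.7]
gripper_width: 13.1
grasp_force: 60.2
```

```bash
python3 st.py
```

```text
32.15 p [593.35  67.17  94.79] psi -72.7 q6 -0.0823 v6 0.0007 eff6 -0.066 F [-4.4  0.6  6.7] T [0.005 1.028 0.03 ] w 13.1 g 60.2
```

>>> jog_arm(plan=[[5,[0,0,0.002],[0,0,0.15]],[5,[0,0,0.008],[0,0,0.3]],[5,[0,0,0.014],[0,0,0.45]],[5,[0,0,0.014],[0,0,0.45]],[5,[0,0,0.014],[0,0,0.45]]])

```text
clock: 32.78
position: [593.2, 67.0, 93.7]
ee_rot: [-0.646, 0.764, -0.001, 0.0]
contact_force: [-3.1, -1.1, 7.0]
gripper_width: 13.1
grasp_force: 61.1
```

```bash
python3 st.py
```

```text
32.775 p [593.17  67.02  93.67] psi 260.41 q6 -0.5523 v6 -0.0002 eff6 -0.4539 F [-3.1 -1.1  7. ] T [-0.11   1.266  0.449] w 13.1 g 61.1
```

>>> jog_arm(plan=[[5,[0,0,0.005],[0,0,0.13]],[5,[0,0,0.011],[0,0,0.26]],[5,[0,0,0.011],[0,0,0.26]],[5,[0,0,0.011],[0,0,0.26]]])

```text
clock: 33.28
position: [593.1, 67.0, 92.9]
ee_rot: [-0.536, 0.844, -0.001, 0.0]
contact_force: [-3.9, -0.3, 9.0]
gripper_width: 13.5
grasp_force: 61.6
```

```bash
python3 st.py 427.8 108.4 92.5 -72.3
```

```text
33.275 p [593.08  67.02  92.86] psi 244.84 q6 -0.8243 v6 0.0 eff6 -0.5318 F [-3.9 -0.3  9. ] T [-0.068  1.595  0.531] w 13.5 g 61.6
shift [0.328 1.672 0.004] turn 5.286
```

>>> jog_arm(plan=[[45,[0,0,0],[0,0,0]],[45,[0,0,0],[0,0,0]],[45,[0,0,0],[0,0,0]],[45,[0,0,-0.53],[0,0,0]],[45,[0.08,0.42,-0.53],[0,0,0]],[45,[0.16,0.84,-0.53],[0,0,0]]])

```text
clock: 34.02
position: [509.8, 88.9, 143.5]
ee_rot: [-0.534, 0.845, 0.0, 0.001]
contact_force: [0.2, 0.1, 0.2]
gripper_width: 45.1
grasp_force: 0.0
```

>>> jog_arm(plan=[[45,[0.08,0.42,0],[0,0,-0.17]],[45,[0.16,0.84,0],[0,0,-0.34]],[45,[0.16,0.84,0],[0,0,-0.51]],[45,[0.16,0.84,0],[0,0,-0.68]],[45,[0.16,0.84,0],[0,0,-0.71]],[45,[0.16,0.84,0],[0,0,-0.71]],[45,[0.16,0.84,0],[0,0,-0.71]]])

```text
clock: 34.9
position: [427.6, 110.1, 143.1]
ee_rot: [0.805, -0.594, -0.0, 0.0]
contact_force: [0.2, -0.1, -0.0]
gripper_width: 45.2
grasp_force: 0.0
```

```bash
python3 st.py 427.5 108.4 92.5 -72.3
```

```text
34.9 p [427.58 110.1  143.11] psi -72.84 q6 -0.3228 v6 0.0066 eff6 -0.0073 F [ 0.2 -0.1 -0. ] T [-0.079  0.029 -0.017] w 45.2 g 0.0
shift [0.016 0.006 0.506] turn -0.009
```

>>> jog_arm(plan=[[45,[0.016,0.006,0.51],[0,0,-0.01]],[45,[0.016,0.006,0.51],[0,0,-0.01]],[5,[0.016,0.006,0.51],[0,0,-0.01]],[5,[0.016,0.006,0.51],[0,0,-0.01]],[5,[0.016,0.006,0.51],[0,0,-0.01]],[5,[0.016,0.006,0.51],[0,0,-0.01]],[5,[0.016,0.006,0.51],[0,0,-0.01]]])

```text
clock: 35.78
position: [427.9, 108.9, 93.8]
ee_rot: [0.808, -0.589, 0.0, -0.001]
contact_force: [-3.6, 0.8, 7.1]
gripper_width: 13.1
grasp_force: 59.8
```

```bash
python3 st.py
```

```text
35.775 p [427.88 108.89  93.81] psi -72.11 q6 -0.3077 v6 -0.0009 eff6 -0.0555 F [-3.6  0.8  7.1] T [0.158 0.964 0.   ] w 13.1 g 59.8
```

>>> jog_arm(plan=[[5,[0,0,0.002],[0,0,0.15]],[5,[0,0,0.008],[0,0,0.3]],[5,[0,0,0.014],[0,0,0.45]],[5,[0,0,0.014],[0,0,0.45]],[5,[0,0,0.014],[0,0,0.45]]])

```text
clock: 36.4
position: [427.9, 108.9, 92.7]
ee_rot: [-0.649, 0.76, -0.0, 0.001]
contact_force: [-4.3, 0.9, 8.3]
gripper_width: 13.1
grasp_force: 60.6
```

```bash
python3 st.py
```

```text
36.4 p [427.92 108.86  92.69] psi 261.01 q6 -0.7777 v6 0.0002 eff6 -0.4596 F [-4.3  0.9  8.3] T [0.119 1.184 0.483] w 13.1 g 60.6
```

>>> jog_arm(plan=[[5,[0,0,0.005],[0,0,0.12]],[5,[0,0,0.01],[0,0,0.23]],[5,[0,0,0.01],[0,0,0.23]],[5,[0,0,0.01],[0,0,0.23]]])

```text
clock: 36.9
position: [427.9, 108.8, 92.0]
ee_rot: [-0.554, 0.833, -0.0, 0.001]
contact_force: [-5.8, 0.3, 11.1]
gripper_width: 12.7
grasp_force: 61.2
```

```bash
python3 st.py
```

```text
36.9 p [427.9  108.83  91.98] psi 247.24 q6 -1.0183 v6 0.0012 eff6 -0.531 F [-5.8  0.3 11.1] T [0.075 1.416 0.558] w 12.7 g 61.2
```

>>> jog_arm(plan=[[45,[0,0,0],[0,0,0]],[45,[0,0,0],[0,0,0]],[45,[0,0,0],[0,0,0]],[45,[0,0,-0.5],[0,0,0]],[45,[0,0,-1],[0,0,0]],[45,[0,0,-1],[0,0,0]],[45,[0,0,-1],[0,0,0]]])

```text
clock: 37.78
position: [426.9, 108.2, 189.3]
ee_rot: [-0.552, 0.834, 0.0, -0.0]
contact_force: [-0.3, -0.9, -1.0]
gripper_width: 45.1
grasp_force: 0.0
```

```bash
python3 st.py; python3 - <<'E'
from h import *
d=get_image("side"); cv2.imwrite('pics/side9.png',cv2.resize(d['img'][100:310,200:420,::-1],None,fx=2.7,fy=2.7))
E
```

```text
37.775 p [426.89 108.24 189.26] psi 247.02 q6 -1.0199 v6 -0.001 eff6 -0.0002 F [-0.3 -0.9 -1. ] T [ 0.021  0.046 -0.048] w 45.1 g 0.0
```

View pics/side9.png

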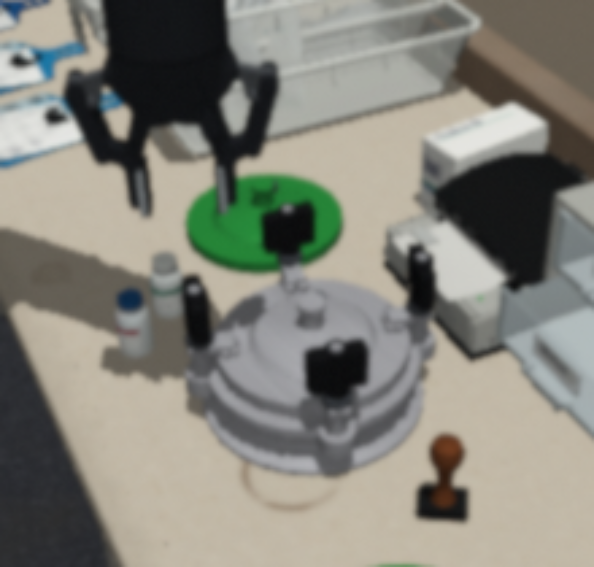

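The gripper is free above the holder, all four knobs are turned, and the vials at (133,325) and (165,285) and the stamp at (443,475) are still standing in place. I'm handing the job in.

```bash
python3 -c "
from bench import job_done; print(job_done())"
```

```text
the job is handed in; nothing more can be done
None
```

I tightened all four knobs crisscross, first to snug (0.070–0.086 N m above free drag) and then to firm (0.214–0.232 N m above), without touching the vials or stamp, and handed the job in at about 38 s with the gripper clear.

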